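# Line up the lens barrels by height in the nests of the inspection plate

### The job

Stand the four loose lens barrels in the row of nests on the black plate, in order of height: the shortest in the nest beside the orange block, then each next taller one in the next nest, the tallest beside the grey block. Leave every barrel standing upright on its nest's floor and let go of it, and do not shift the dial gauge.

Things in the scene. Friction and masses are not known exactly. Their poses are not given: they have to be found in the camera images.
- barrel_yellow_mid (a point): Centre (half-way up, on the axis) of the loose lens barrel with the yellow collar: an upright plain aluminium cylinder, 40 mm in diameter, 36 mm tall (shortest), about 104 g (varies), with a 10 mm yellow band round its top and a dark lens in its top face. z is its axis, up. It starts standing on the table, between the robot and the black plate.
- barrel_green_mid (a point): Centre (half-way up, on the axis) of the loose lens barrel with the green collar: an upright plain aluminium cylinder, 40 mm in diameter, 48 mm tall (second shortest), about 122 g (varies), with a 10 mm green band round its top and a dark lens in its top face. z is its axis, up. It starts standing on the table, between the robot and the black plate.
- barrel_blue_mid (a point): Centre (half-way up, on the axis) of the loose lens barrel with the blue collar: an upright plain aluminium cylinder, 40 mm in diameter, 60 mm tall (second tallest), about 140 g (varies), with a 10 mm blue band round its top and a dark lens in its top face. z is its axis, up. It starts standing on the table, between the robot and the black plate.
- barrel_red_mid (a point): Centre (half-way up, on the axis) of the loose lens barrel with the red collar: an upright plain aluminium cylinder, 40 mm in diameter, 72 mm tall (tallest), about 158 g (varies), with a 10 mm red band round its top and a dark lens in its top face. z is its axis, up. It starts standing on the table, between the robot and the black plate.
- nest_a: One of four identical fixed nests in a straight row on the black plate: a shallow round aluminium dish with dark floor, 66 mm outside diameter, inside diameter 58 mm. Origin: centre of its underside, which lies on the plate, 10 mm above the table; its flat inner floor is 3 mm above the origin and its rim 8 mm above it. Nests stand 80 mm centre to centre. The letter says nothing of its place in the row.
- nest_b: One of four identical fixed nests in a straight row on the black plate: a shallow round aluminium dish with dark floor, 66 mm outside diameter, inside diameter 58 mm. Origin: centre of its underside, which lies on the plate, 10 mm above the table; its flat inner floor is 3 mm above the origin and its rim 8 mm above it. Nests stand 80 mm centre to centre. The letter says nothing of its place in the row.
- nest_c: One of four identical fixed nests in a straight row on the black plate: a shallow round aluminium dish with dark floor, 66 mm outside diameter, inside diameter 58 mm. Origin: centre of its underside, which lies on the plate, 10 mm above the table; its flat inner floor is 3 mm above the origin and its rim 8 mm above it. Nests stand 80 mm centre to centre. The letter says nothing of its place in the row.
- nest_d: One of four identical fixed nests in a straight row on the black plate: a shallow round aluminium dish with dark floor, 66 mm outside diameter, inside diameter 58 mm. Origin: centre of its underside, which lies on the plate, 10 mm above the table; its flat inner floor is 3 mm above the origin and its rim 8 mm above it. Nests stand 80 mm centre to centre. The letter says nothing of its place in the row.
- stop_orange: Fixed orange block marking the beginning of the row, at either end of the black plate (a like grey block is at the other end). 80 mm across the row, 28 mm along it, 25 mm tall. Origin: centre of its underside, on the plate, 10 mm above the table, in line with the nests, 58 mm from the first nest's centre. The plate is 400 mm along the row, 100 mm across, 10 mm thick; its place and yaw vary.
- dial_gauge_mid (a point): Bystander, to be left alone: a loose dial gauge on a stand, with dark steel base 80 x 70 x 22 mm, 137 mm tall in all. The point is the centre of its base, 11 mm above the table. It stands on the robot's right, beyond the end of the plate.

How it is judged:
At the end, for the whole second after the job is handed in: From the orange block on, the nests hold the yellow, green, blue and red barrel: each within 11 mm of its nest's centre, within 4 mm of standing height on the floor, upright (right way up) within 0.1 rad and at rest (below 0.02 m/s and 0.2 rad/s) (((horizontal distance between barrel_yellow_mid and nest_a below 0.011 m and z of barrel_yellow_mid in the frame of nest_a between 0.017 and 0.025 m and horizontal distance between nest_a and stop_orange between 0.028 and 0.088 m) or (horizontal distance between barrel_yellow_mid and nest_b below 0.011 m and z of barrel_yellow_mid in the frame of nest_b between 0.017 and 0.025 m and horizontal distance between nest_b and stop_orange between 0.028 and 0.088 m) or (horizontal distance between barrel_yellow_mid and nest_c below 0.011 m and z of barrel_yellow_mid in the frame of nest_c between 0.017 and 0.025 m and horizontal distance between nest_c and stop_orange between 0.028 and 0.088 m) or (horizontal distance between barrel_yellow_mid and nest_d below 0.011 m and z of barrel_yellow_mid in the frame of nest_d between 0.017 and 0.025 m and horizontal distance between nest_d and stop_orange between 0.028 and 0.088 m)) and angle between each of barrel_yellow_mid, barrel_green_mid, barrel_blue_mid, barrel_red_mid's own z axis and vertical below 0.1 rad and linear speed of each of barrel_yellow, barrel_green, barrel_blue, barrel_red below 0.02 m/s and angular speed of each of barrel_yellow, barrel_green, barrel_blue, barrel_red below 0.2 rad/s and ((horizontal distance between barrel_green_mid and nest_a below 0.011 m and z of barrel_green_mid in the frame of nest_a between 0.023 and 0.031 m and horizontal distance between nest_a and stop_orange between 0.108 and 0.168 m) or (horizontal distance between barrel_green_mid and nest_b below 0.011 m and z of barrel_green_mid in the frame of nest_b between 0.023 and 0.031 m and horizontal distance between nest_b and stop_orange between 0.108 and 0.168 m) or (horizontal distance between barrel_green_mid and nest_c below 0.011 m and z of barrel_green_mid in the frame of nest_c between 0.023 and 0.031 m and horizontal distance between nest_c and stop_orange between 0.108 and 0.168 m) or (horizontal distance between barrel_green_mid and nest_d below 0.011 m and z of barrel_green_mid in the frame of nest_d between 0.023 and 0.031 m and horizontal distance between nest_d and stop_orange between 0.108 and 0.168 m)) and ((horizontal distance between barrel_blue_mid and nest_a below 0.011 m and z of barrel_blue_mid in the frame of nest_a between 0.029 and 0.037 m and horizontal distance between nest_a and stop_orange between 0.188 and 0.248 m) or (horizontal distance between barrel_blue_mid and nest_b below 0.011 m and z of barrel_blue_mid in the frame of nest_b between 0.029 and 0.037 m and horizontal distance between nest_b and stop_orange between 0.188 and 0.248 m) or (horizontal distance between barrel_blue_mid and nest_c below 0.011 m and z of barrel_blue_mid in the frame of nest_c between 0.029 and 0.037 m and horizontal distance between nest_c and stop_orange between 0.188 and 0.248 m) or (horizontal distance between barrel_blue_mid and nest_d below 0.011 m and z of barrel_blue_mid in the frame of nest_d between 0.029 and 0.037 m and horizontal distance between nest_d and stop_orange between 0.188 and 0.248 m)) and ((horizontal distance between barrel_red_mid and nest_a below 0.011 m and z of barrel_red_mid in the frame of nest_a between 0.035 and 0.043 m and horizontal distance between nest_a and stop_orange between 0.268 and 0.328 m) or (horizontal distance between barrel_red_mid and nest_b below 0.011 m and z of barrel_red_mid in the frame of nest_b between 0.035 and 0.043 m and horizontal distance between nest_b and stop_orange between 0.268 and 0.328 m) or (horizontal distance between barrel_red_mid and nest_c below 0.011 m and z of barrel_red_mid in the frame of nest_c between 0.035 and 0.043 m and horizontal distance between nest_c and stop_orange between 0.268 and 0.328 m) or (horizontal distance between barrel_red_mid and nest_d below 0.011 m and z of barrel_red_mid in the frame of nest_d between 0.035 and 0.043 m and horizontal distance between nest_d and stop_orange between 0.268 and 0.328 m))); the robot touches nothing.
It fails at once if the dial gauge is shifted by more than 25 mm or tipped (distance of dial_gauge_mid from where it was at the start of the episode above 0.025 m or angle between dial_gauge_mid's own z axis and vertical above 0.3 rad).
It also fails if it takes over 99 s, if anything falls off the work surface, if the arm or the gripper's body presses on something with over 40 N, if the wrist force passes 120 N, or if a joint passes its speed limit or range.

### The arm

A 6-joint arm with a two-finger parallel gripper is mounted at the origin on the work surface. World frame = base frame: x ahead of the robot, y to its left, z up, the work surface at z = 0. Lengths are in m, angles in rad, forces in N, time in s.
With the tool pointing down it reaches from about 0.35 to 0.775 m from the base axis. Payload 7.3 kg.
Tool frame: the origin (TCP) lies at the very end of the fingers, on their centre line; the grasp point (between the pads) lies 19 mm behind it; z points along the fingers, x is the direction in which the jaws open and shut, and the axes are right-handed (so a half turn about z gives the same grasp; the last joint's range is limited). The gripper opens to 92 mm and grips with 3 to 60 N. Pads are 19 mm wide; open, the fingers measure 130 mm over their backs; the gripper's body (75 mm by 190 mm) begins 47 mm behind the grasp point.
Start: joints at [-1.392, 0.342, 1.524, -0, 1.275, -0.146], TCP at [0.168, -0.498, 0.187] pointing down, gripper open.
Joint ranges: [-2.53, 2.53], [-0.77, 2.02], [0.04, 2.7], [-1, 4.14], [0.28, 2.66], [-3.11, 3.11]. Speed limits (rad/s): [2.57, 2.57, 3.14, 3.14, 3.14, 3.14].

### API

Orientations are given as [roll, pitch, yaw] about the fixed x, y, z axes, in that order (R = Rz(yaw) Ry(pitch) Rx(roll)).
In Python, from cell import robot, read_camera, nets gives the robot as it stands. The module is installed in compiled form; this text tells all that it offers.
- The arm moves only by the tool carry_out, never from a script. Its arguments are lists of equal length, an entry for each row: "translation": the shift along the tool's x, y, z in m, a list of three; "turn": the turn, a rotation vector about the tool's x, y, z in rad, a list of three; "gripper": the gripper's target within -1 to 1 (shut at 1, half-way at 0, fully open at -1). A call has 1 to 10 rows; each row shifts and turns the commanded pose from where the row before left it, along the tool's axes as they then stand; what a row does not reach is not made up. A row lasts 1/10 s, in which the tool goes at most 50 mm and 8.59 degrees, less where a joint would pass 70% of its speed; a pose out of reach is approached as far as the arm can. A call with a gripper value outside its range is refused whole. The fingers move at their own pace and stop on an object; "squeeze" is the grip in N (left out, the last holds). Time passes only in rows, so rows that do not move let the fingers close. It gives the time, the measured TCP pose, the force and the opening at its end, in the units of the state.
- robot.observe(): the state, without advancing time (a new reading comes with each control period).
- read_camera(name): name is "side" or "top" or "wrist"; returns a dict with "img" (384x512x3 uint8, red, green, blue), "fx", "fy", "cx", "cy" (pixels), "world_from_camera" (4x4, takes a point from camera to world coordinates). Camera axes: x right, y down, z forward; pixel columns grow to the right and rows downward; lengths in m; the calibration is good to about 2 mm. A picture is of the moment at which its call begins. There is no depth.
- robot.hand_in(): hands the job in, once; it reports no verdict.
Trained networks look in a picture, given as the dict that the camera call returned (one of the last four; its "shot" number tells which), for a name from the list of things; names that differ only in an ending like _2 or _b are one class to them, and where a whole thing is asked for, a point or a joint stands for the part that bears it (a point fixed in the world has none). Each returns a list of dicts, best first, with "score" (0 to 1); they miss things now and then, are a little off and sometimes report something else, mostly with a low value. They report only what shows in the picture. A call takes as long as a camera call.
- nets.regions_of(picture, name): "region" (384x512 bool, what is visible of it) and "pixel" ([column, row] in pixels, amid what is visible of it).
- nets.tip_of(picture, name): "pixel" ([column, row] in pixels: a listed point, or the origin of a listed thing).
The state is a dict: "time": time; "qpos": joint angles; "qvel": joint speeds; "joint_efforts": joint torques, N m; "tool_pos": TCP position; "tool_rot": TCP orientation; "contact_force": force on the tool from outside, world axes, zero at the start; "torque": the same for the moment, N m; "opening": finger opening in m.
Only numpy, scipy, OpenCV 4.12 (cv2) and the standard library are available. Lean on these libraries where they do the work, as an engineer would, in place of code of your own. Each camera call takes 0.05 s, during which the arm holds its last target. There are 200 camera calls.

## Working session

There is one attempt and no reset: what is moved stays moved. The work goes in short steps, Python scripts to look and compute and a tool call to move; the robot and the scene stay as the last step left them, time stands still between calls to the robot, and variables do not carry over. Pictures are saved under pics/ and viewed, about 12 in all and at most 16, crops included, and the job is handed in when it is done.

Besides the shell and the picture viewer there is one more tool, called after ">>>" in YAML: its name, and indented under it one key for each argument. carry_out: Moves the arm, as the interface text tells. Its arguments: {"type":"object","properties":{"translation":{"type":"array","items":{"type":"array","items":{"type":"number"}}},"turn":{"type":"array","items":{"type":"array","items":{"type":"number"}}},"gripper":{"type":"array","items":{"type":"number"}},"squeeze":{"type":"number"}},"required":["translation","turn","gripper"]}

```bash
mkdir -p pics
cat > h.py <<'E'
import numpy as np, cv2
from cell import robot, read_camera, nets
def ray(p,uv,z):
    T=np.array(p["world_from_camera"]); d=T[:3,:3]@np.array([(uv[0]-p["cx"])/p["fx"],(uv[1]-p["cy"])/p["fy"],1]); o=T[:3,3]
    return o+d*(z-o[2])/d[2]
def save(p,n): cv2.imwrite(f"pics/{n}.png",p["img"][:,:,::-1])
NB=["barrel_yellow_mid","barrel_green_mid","barrel_blue_mid","barrel_red_mid"]; H=[.036,.048,.060,.072]
E
python3 - <<'E'
from h import *
np.set_printoptions(precision=4,suppress=True)
s=robot.observe(); print(s)
for c in ["top","side"]:
    p=read_camera(c); save(p,c+"0"); print(c, np.array(p["world_from_camera"]))
    for n,h in list(zip(NB,H))+[("nest_a",.020),("stop_orange",.020),("dial_gauge_mid",.022)]:
        z={"nest_a":.01,"stop_orange":.01}.get(n,h/2)
        for t in nets.tip_of(p,n)[:5]: print(n,round(t["score"],2),np.round(t["pixel"],1),ray(p,t["pixel"],z))
E
```

```text
{'time': 0.0, 'qpos': array([-1.392 ,  0.3427,  1.525 ,  0.    ,  1.2754, -0.146 ]), 'qvel': array([-0.0005,  0.0009, -0.0011, -0.0002,  0.0006,  0.0001]), 'joint_efforts': array([  0.0007, -43.1238, -24.4221,   0.0718,   0.0559,  -0.0001]), 'tool_pos': array([ 0.1675, -0.4971,  0.1861]), 'tool_rot': array([-3.1414,  0.0016, -1.246 ]), 'contact_force': array([ 0.0159, -0.263 , -0.0835]), 'torque': array([ 0.0382, -0.0073, -0.0103]), 'opening': 0.09181734537263135}
top [[ 0.0293 -0.9793  0.2005  0.3158]
 [-0.9996 -0.0291  0.0038 -0.0824]
 [ 0.0021 -0.2005 -0.9797  1.3081]
 [ 0.      0.      0.      1.    ]]
barrel_yellow_mid 0.7 [308.8 227.8] [ 0.465  -0.2255  0.018 ]
barrel_green_mid 0.74 [251.2 237.7] [ 0.4317 -0.0634  0.024 ]
barrel_blue_mid 0.7 [208.3 223.2] [0.4682 0.0583 0.03  ]
barrel_red_mid 0.71 [144.9 232. ] [0.4377 0.233  0.036 ]
nest_a 0.95 [252.5 174. ] [ 0.6185 -0.061   0.01  ]
nest_a 0.76 [279.6 178.6] [ 0.6071 -0.1404  0.01  ]
nest_a 0.64 [198.2 159.2] [0.6584 0.0998 0.01  ]
stop_orange 0.51 [181.2 157.2] [0.663  0.1501 0.01  ]
dial_gauge_mid 0.55 [369.4 177.5] [ 0.618
[... 258 characters left out ...]
226.8] [ 0.4351 -0.068   0.018 ]
barrel_yellow_mid 0.56 [142.2 247.4] [0.6628 0.157  0.018 ]
barrel_green_mid 0.62 [280.6 227.2] [ 0.4343 -0.0603  0.024 ]
barrel_green_mid 0.24 [300.8 184.4] [ 0.466  -0.2199  0.024 ]
barrel_blue_mid 0.96 [238.4 256.1] [0.4654 0.0681 0.03  ]
barrel_red_mid 0.89 [199.2 321.7] [0.4363 0.2401 0.036 ]
nest_a 0.88 [233.5 188.2] [ 0.6116 -0.1241  0.01  ]
nest_a 0.8 [186.6 219.6] [0.6409 0.0309 0.01  ]
nest_a 0.67 [212.  200.5] [ 0.6302 -0.056   0.01  ]
nest_a 0.59 [161.  235.5] [0.6576 0.1028 0.01  ]
stop_orange 0.87 [142.  247.7] [0.6684 0.1536 0.01  ]
stop_orange 0.27 [238.2 258.6] [0.4711 0.0608 0.01  ]
dial_gauge_mid 0.59 [283.1 134.7] [ 0.6243 -0.4065  0.011 ]
```

View pics/top0.png

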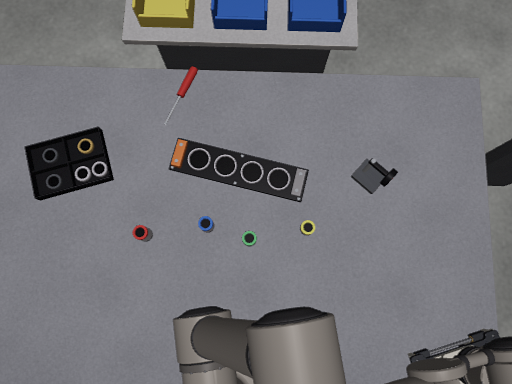

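View pics/side0.png

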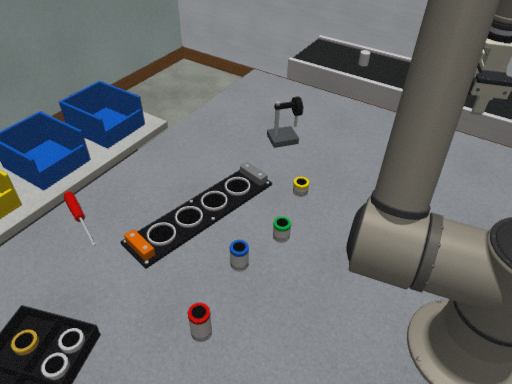

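The top view shows the plate with the orange block at its left end (180,152) and grey at its right end (300,182), nests between them. The barrels are red (140,232), blue (205,223), green (249,238) and yellow (308,227), and the gauge is clear at (370,175). The side view agrees. Next I'll refine by silhouette fitting in both views.

```bash
cat >> h.py <<'E'
from scipy.optimize import least_squares
def proj(p,X):
    T=np.linalg.inv(np.array(p["world_from_camera"])); c=np.atleast_2d(X)@T[:3,:3].T+T[:3,3]
    return np.c_[c[:,0]/c[:,2]*p["fx"]+p["cx"],c[:,1]/c[:,2]*p["fy"]+p["cy"]]
def hullc(pts):
    m=cv2.moments(cv2.convexHull(np.asarray(pts,np.float32))); return np.array([m["m10"],m["m01"]])/m["m00"]
def disc(p,xy,r,z0,z1):
    a=np.linspace(0,2*np.pi,60,endpoint=False)
    return hullc(proj(p,np.vstack([np.c_[xy[0]+r*np.cos(a),xy[1]+r*np.sin(a),0*a+z] for z in (z0,z1)])))
def maskc(m):
    # largest blob, pixel corners
    n,l,st,_=cv2.connectedComponentsWithStats(m.astype(np.uint8)); k=1+st[1:,4].argmax()
    v,u=np.nonzero(l==k); return hullc(np.c_[u,v]),st[k,4]
HUE={"yellow":(22,35),"green":(45,80),"blue":(100,125),"red":(172,188)}
def collar(p,col,guess,h,w=25):
    hsv=cv2.cvtColor(p["img"],cv2.COLOR_RGB2HSV); H_=hsv[...,0].astype(int); lo,hi=HUE[col]
    H_=np.where((H_<10)&(hi>180),H_+180,H_)
    m=(H_>=lo)&(H_<=hi)&(hsv[...,1]>110)&(hsv[...,2]>50)
    g=proj(p,[*guess,h-.005])[0]; yy,xx=np.indices(m.shape); m&=(abs(xx-g[0])<w)&(abs(yy-g[1])<w)
    return maskc(m)
def solve(obs,guess,r,z0,z1):
    "obs: list of (picture, centre)"
    s=least_squares(lambda x:np.concatenate([disc(p,x,r,z0,z1)-c for p,c in obs]),guess)
    return s.x,s.fun
E
python3 - <<'E'
from h import *
np.set_printoptions(precision=4,suppress=True)
P=[read_camera(c) for c in ("top","side")]
G=[(.464,-.22),(.433,-.062),(.467,.063),(.437,.237)]
for (c,h),g in zip(zip(HUE,H),G):
    o=[(p,collar(p,c,g,h)) for p in P]
    print(c,[k[1][1] for k in o],[solve([(p,k[0])],g,.02,h-.01,h)[0] for p,k in o],solve([(p,k[0]) for p,k in o],g,.02,h-.01,h))
pts=[]
for p in P:
    for r in nets.regions_of(p,"nest_a")[:5]:
        c,n=maskc(r["region"]); print("nest",round(r["score"],2),n,solve([(p,c)],ray(p,c,.018)[:2],.033,.01,.018)[0])
    for nm in("stop_orange","dial_gauge_mid"):
      for r in nets.regions_of(p,nm)[:1]: print(nm,ray(p,r["pixel"],.03),r["score"])
E
```

```text
yellow [np.int32(96), np.int32(126)] [array([ 0.4654, -0.2201]), array([ 0.4664, -0.2188])] (array([ 0.4659, -0.2193]), array([-0.2808, -0.2076,  0.2579, -0.0439]))
green [np.int32(41), np.int32(148)] [array([ 0.4306, -0.0582]), array([ 0.4299, -0.0564])] (array([ 0.4305, -0.0574]), array([-0.2812,  0.0619,  0.0241, -0.3535]))
blue [np.int32(110), np.int32(186)] [array([0.4654, 0.0644]), array([0.4657, 0.0655])] (array([0.4657, 0.065 ]), array([-0.2253, -0.1312,  0.1532, -0.1584]))
red [np.int32(120), np.int32(268)] [array([0.4344, 0.2388]), array([0.4349, 0.2401])] (array([0.4348, 0.2397]), array([-0.3329, -0.1569,  0.1955, -0.1401]))
nest 0.95 343 [0.6416 0.0223]
nest 0.91 388 [ 0.6246 -0.0585]
nest 0.86 336 [0.6594 0.0981]
nest 0.81 407 [ 0.6069 -0.135 ]
nest 0.52 183 [ 0.4309 -0.0558]
stop_orange [0.6551 0.1493 0.03  ] 0.83
dial_gauge_mid [ 0.6213 -0.4097  0.03  ] 0.61
nest 0.9 499 [0.6578 0.0997]
nest 0.85 400 [ 0.6239 -0.0572]
nest 0.75 468 [0.642  0.0212]
nest 0.68 326 [ 0.6088 -0.135 ]
stop_orange [0.6611 0.1619 0.03  ] 0.86
dial_gauge_mid [ 0.6096 -0.3964  0.03  ] 0.79
```

>>> carry_out:
  translation:
    - [0, 0, 0]
    - [0, 0, 0]
    - [0, 0, 0]
    - [0, 0, 0]
    - [0, 0, 0]
    - [0, 0, 0]
    - [0, 0, 0]
    - [0, 0, 0]
    - [0, 0, 0]
  turn:
    - [0, 0, -0.129]
    - [0, 0, -0.129]
    - [0, 0, -0.129]
    - [0, 0, -0.129]
    - [0, 0, -0.129]
    - [0, 0, -0.129]
    - [0, 0, -0.129]
    - [0, 0, -0.13]
    - [0, 0, 0]
  gripper: [-1, -1, -1, -1, -1, -1, -1, -1, -1]
  squeeze: 20

```text
time: 2.1
tool_pos: [0.1676, -0.4975, 0.1868]
tool_rot: [3.142, 0.0, -0.212]
contact_force: [0.0, -0.6, 0.6]
opening: 0.0919
```

```bash
cat >> h.py <<'E'
B=dict(yellow=(.4659,-.2193),green=(.4305,-.0574),blue=(.4657,.065),red=(.4348,.2397))
N=dict(yellow=(.6584,.0992),green=(.6415,.0211),blue=(.6247,-.0571),red=(.6078,-.1352))
OFF=dict(yellow=.009,green=.018,blue=.028,red=.036)
def to(*goal,frm=None,yaw=None):
    s=robot.observe(); a=s["tool_rot"][2] if yaw is None else yaw
    d=np.array(goal)-(s["tool_pos"] if frm is None else frm)
    return np.round([np.cos(a)*d[0]+np.sin(a)*d[1],np.sin(a)*d[0]-np.cos(a)*d[1],-d[2]],4)
E
python3 - <<'E'
from h import *
s=robot.observe();print(s["tool_pos"],s["tool_rot"],s["time"]); Z=.16
print(to(*B["yellow"],.16))
for a in B:
    b=np.r_[B[a],Z];n=np.r_[N[a],Z]; print(a,"pick->place",to(*n,frm=b,yaw=-.2126))
L=list(B)
for i in range(3): print(L[i],"nest->",L[i+1],to(*B[L[i+1]],Z,frm=np.r_[N[L[i]],Z],yaw=-.2126))
E
```

```text
[ 0.1675567  -0.49753484  0.18682744] [ 3.14154531e+00  5.93544175e-06 -2.11851750e-01] 2.1
[ 0.2332 -0.3347  0.0268]
yellow pick->place [ 0.121  -0.3519 -0.    ]
green pick->place [ 0.1897 -0.1213 -0.    ]
blue pick->place [ 0.1812  0.0858 -0.    ]
red pick->place [ 0.2482  0.33   -0.    ]
yellow nest-> green [-0.1897  0.2012 -0.    ]
green nest-> blue [-0.1811 -0.0058 -0.    ]
blue nest-> red [-0.2482 -0.25   -0.    ]
```

>>> carry_out:
  translation:
    - [0.026, -0.037, 0.003]
    - [0.026, -0.037, 0.003]
    - [0.026, -0.037, 0.003]
    - [0.026, -0.037, 0.003]
    - [0.026, -0.037, 0.003]
    - [0.026, -0.037, 0.003]
    - [0.026, -0.037, 0.003]
    - [0.026, -0.037, 0.003]
    - [0.0252, -0.0387, 0.003]
    - [0, 0, 0]
  turn:
    - [0, 0, 0]
    - [0, 0, 0]
    - [0, 0, 0]
    - [0, 0, 0]
    - [0, 0, 0]
    - [0, 0, 0]
    - [0, 0, 0]
    - [0, 0, 0]
    - [0, 0, 0]
    - [0, 0, 0]
  gripper: [-1, -1, -1, -1, -1, -1, -1, -1, -1, -1]

```text
time: 3.1
tool_pos: [0.4691, -0.2158, 0.1594]
tool_rot: [-3.14, -0.001, -0.211]
contact_force: [0.8, 0.4, 0.2]
opening: 0.0918
```

Run:
```python
from h import *
p=read_camera("wrist"); save(p,"w1"); s=robot.observe(); print(s["tool_pos"],to(*B["yellow"],.009))
print(proj(p,[*B["yellow"],.036])); c,n=collar(p,"yellow",B["yellow"],.036,120); print(c,n,solve([(p,c)],B["yellow"],.02,.026,.036))
```

```text
[ 0.46749312 -0.2176929   0.1594682 ] [-0.0012  0.0019  0.1505]
[[249.63001446 179.95992691]]
[251.00927214 179.4572709 ] 712 (array([ 0.46721486, -0.22012111]), array([ 1.68974648e-06, -4.98439562e-07]))
```

View pics/w1.png

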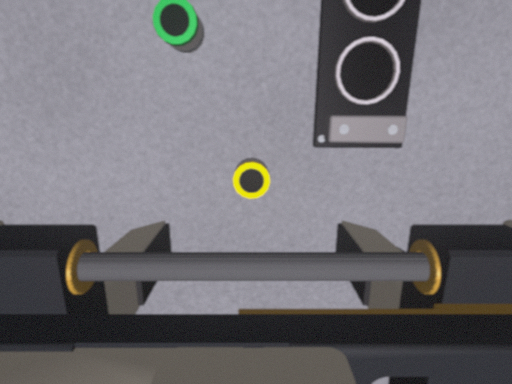

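The wrist view shows the yellow barrel at (251,180), within 1.5 mm of the estimate and centred between the fingers. I'll descend and grip.

>>> carry_out:
  translation:
    - [-0.0006, 0.0016, 0.03]
    - [0, 0, 0.03]
    - [0, 0, 0.03]
    - [0, 0, 0.03]
    - [0, 0, 0.02]
    - [0, 0, 0.01]
    - [0, 0, 0]
    - [0, 0, 0]
    - [0, 0, 0]
    - [0, 0, 0]
  turn:
    - [0, 0, 0]
    - [0, 0, 0]
    - [0, 0, 0]
    - [0, 0, 0]
    - [0, 0, 0]
    - [0, 0, 0]
    - [0, 0, 0]
    - [0, 0, 0]
    - [0, 0, 0]
    - [0, 0, 0]
  gripper: [-1, -1, -1, -1, -1, -1, -1, -1, 1, 1]

```text
time: 4.15
tool_pos: [0.4659, -0.2217, 0.0109]
tool_rot: [3.141, -0.002, -0.213]
contact_force: [-0.4, 0.2, 0.5]
opening: 0.0801
```

>>> carry_out:
  translation:
    - [0, 0, 0]
    - [0, 0, 0]
    - [0, 0, 0]
    - [0, 0, 0]
    - [0, 0, 0]
    - [0, 0, 0]
  turn:
    - [0, 0, 0]
    - [0, 0, 0]
    - [0, 0, 0]
    - [0, 0, 0]
    - [0, 0, 0]
    - [0, 0, 0]
  gripper: [1, 1, 1, 1, 1, 1]

```text
time: 4.75
tool_pos: [0.4653, -0.2212, 0.0098]
tool_rot: [3.142, -0.0, -0.213]
contact_force: [0.8, -0.4, -0.4]
opening: 0.0323
```

>>> carry_out:
  translation:
    - [0, 0, 0]
    - [0, 0, 0]
    - [0, 0, 0]
  turn:
    - [0, 0, 0]
    - [0, 0, 0]
    - [0, 0, 0]
  gripper: [1, 1, 1]

```text
time: 5.05
tool_pos: [0.4653, -0.2212, 0.0098]
tool_rot: [3.142, 0.0, -0.213]
contact_force: [0.2, -0.7, 0.4]
opening: 0.0083
```

Run:
```python
from h import *
s=robot.observe(); print(s["opening"],s["tool_pos"],s["contact_force"])
p=read_camera("wrist"); q=read_camera("side"); a=q["img"][140:240,240:360]; a=cv2.resize(a,(461,384)); 
cv2.imwrite("pics/c1.png",np.hstack([cv2.resize(p["img"],(339,384))*1,a])[:,:,::-1])
```

```text
0.008342135356229873 [ 0.46531015 -0.2211641   0.00978609] [ 0.21782551 -0.73234515  0.36980848]
```

View pics/c1.png

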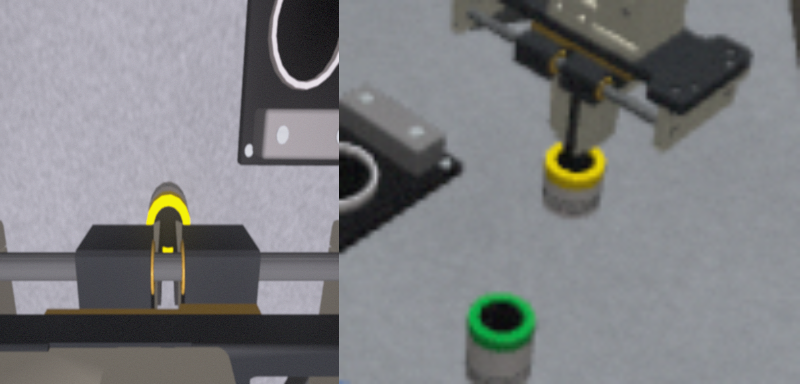

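Run:
```python
from h import *
np.set_printoptions(precision=4,suppress=True)
s=robot.observe(); print(s["tool_pos"],s["opening"],s["qpos"])
for c in("wrist","side","top"):
    p=read_camera(c); k,n=collar(p,"yellow",B["yellow"],.036,120); print(c,k,n,solve([(p,k)],B["yellow"],.02,.026,.036)[0],"tcp px",proj(p,s["tool_pos"]),"top@",proj(p,s["tool_pos"]+[0,0,.026]), np.array(p["world_from_camera"])[:3,3])
    if c!="top": save(p,"d"+c)
a=cv2.imread("pics/dwrist.png");b=cv2.imread("pics/dside.png")[120:240,240:360]
cv2.imwrite("pics/d.png",np.hstack([cv2.resize(a[100:340,130:370],(390,390)),cv2.resize(b,(390,390),interpolation=2)]))
```

```text
[ 0.4653 -0.2212  0.0098] 0.001791111041746271 [-0.5925  0.5388  1.7692 -0.0001  0.8335 -0.3794]
wrist [253.9125 210.5571] 1205 [ 0.4691 -0.2116] tcp px [[251.3297 214.6449]] top@ [[251.1064 229.1682]] [ 0.4812 -0.1532  0.2075]
side [300.842  182.8595] 109 [ 0.4656 -0.218 ] tcp px [[300.7727 188.2912]] top@ [[301.6762 180.7596]] [0.1334 0.5453 0.7463]Traceback (most recent call last):
  File "<stdin>", line 5, in <module>
  File "h.py", line 27, in collar
    return maskc(m)
  File "h.py", line 19, in maskc
    n,l,st,_=cv2.connectedComponentsWithStats(m.astype(np.uint8)); k=1+st[1:,4].argmax()
                                                                       ~~~~~~~~~~~~~~~^^
ValueError: attempt to get argmax of an empty sequence
```

Run:
```python
import cv2,numpy as np
a=cv2.imread("pics/dwrist.png");b=cv2.imread("pics/dside.png")[120:220,250:350]
cv2.circle(a,(251,215),1,(0,0,255),-1)
cv2.imwrite("pics/d.png",np.hstack([cv2.resize(a[160:320,170:330],(400,400),interpolation=0),cv2.resize(b,(400,400),interpolation=0)]))
```

```text
(no output)
```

View pics/d.png

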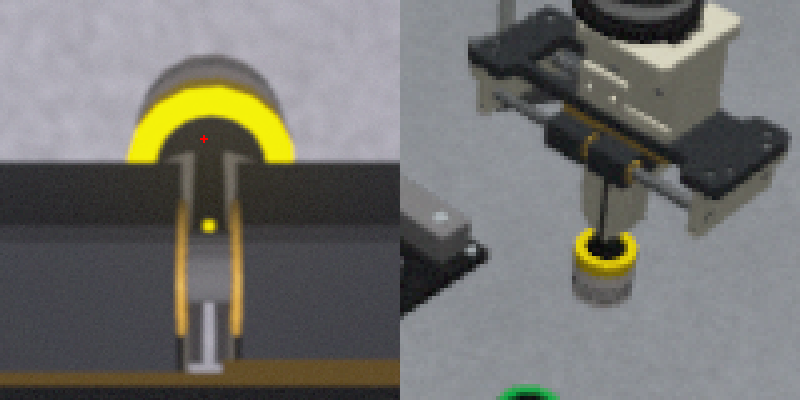

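Run:
```python
from h import *
np.set_printoptions(precision=4,suppress=True)
s=robot.observe(); t=s["tool_pos"]; p=read_camera("wrist"); q=read_camera("side"); a=-.213
X=np.array([np.cos(a),np.sin(a),0]);Y=np.array([np.sin(a),-np.cos(a),0])
print(p["fx"],np.array(p["world_from_camera"]))
for z in(0,.02,.03,.04,.05):
    c=t+[0,0,z]; print(z,"wrist front edge",proj(p,c-.0095*Y),"back",proj(p,c+.0095*Y),"open inner tips",proj(p,[c-.0095*Y-.046*X,c-.0095*Y+.046*X,c+.0095*Y-.046*X]).ravel(),"side",proj(q,c))
```

```text
307.7741783458399 [[ 0.9774 -0.2042 -0.0552  0.4812]
 [-0.2116 -0.9434 -0.2556 -0.1532]
 [ 0.0001  0.2615 -0.9652  0.2075]
 [ 0.      0.      0.      1.    ]]
0 wrist front edge [[251.2963 201.2608]] back [[251.3414 227.7087]] open inner tips [182.7736 201.2753 319.8167 201.2463 184.4277 227.7233] side [[300.7737 188.2907]]
0.02 wrist front edge [[251.1245 210.856 ]] back [[251.1786 239.7113]] open inner tips [175.5399 210.8722 326.7065 210.8399 177.547  239.7275] side [[301.4662 182.5184]]
0.03 wrist front edge [[251.0247 216.4356]] back [[251.0843 246.6641]] open inner tips [171.3335 216.4528 330.7128 216.4184 173.5611 246.6813] side [[301.8188 179.5791]]
0.04 wrist front edge [[250.9133 222.6563]] back [[250.9795 254.3928]] open inner tips [166.6438 222.6746 335.1795 222.638  169.1304 254.4112] side [[302.1758 176.6033]]
0.05 wrist front edge [[250.7884 229.6353]] back [[250.8623 263.0351]] open inner tips [161.3823 229.6548 340.1907 229.6157 164.1759 263.0548] side [[302.5373 173.5906]]
```

Finding: the fingers shut on air. In both the wrist and side views the real fingertips lie about 35–40 mm above the reported TCP, hovering just over the barrel, so the barrel hasn't moved. I'll open, go lower and measure the real tip height before gripping.

>>> carry_out:
  translation:
    - [0, 0, 0]
    - [0, 0, 0]
    - [0, 0, 0]
    - [0, 0, 0]
    - [0, 0, 0]
    - [0, 0, 0]
    - [0, 0, 0]
    - [0, 0, 0]
    - [0, 0, 0]
    - [0, 0, 0]
  turn:
    - [0, 0, 0]
    - [0, 0, 0]
    - [0, 0, 0]
    - [0, 0, 0]
    - [0, 0, 0]
    - [0, 0, 0]
    - [0, 0, 0]
    - [0, 0, 0]
    - [0, 0, 0]
    - [0, 0, 0]
  gripper: [-1, -1, -1, -1, -1, -1, -1, -1, -1, -1]

```text
time: 6.4
tool_pos: [0.4653, -0.2212, 0.0098]
tool_rot: [3.142, -0.0, -0.213]
contact_force: [-0.3, -0.5, -0.1]
opening: 0.076
```

>>> carry_out:
  translation:
    - [0, 0, 0]
    - [0, 0, 0]
    - [0.0005, -0.0015, 0.005]
    - [0, 0, 0.005]
    - [0, 0, 0.005]
    - [0, 0, 0.005]
    - [0, 0, 0.005]
    - [0, 0, 0]
    - [0, 0, 0]
  turn:
    - [0, 0, 0]
    - [0, 0, 0]
    - [0, 0, 0]
    - [0, 0, 0]
    - [0, 0, 0]
    - [0, 0, 0]
    - [0, 0, 0]
    - [0, 0, 0]
    - [0, 0, 0]
  gripper: [-1, -1, -1, -1, -1, -1, -1, -1, -1]

```text
time: 7.3
tool_pos: [0.4661, -0.2198, -0.0153]
tool_rot: [-3.142, 0.0, -0.213]
contact_force: [0.6, -0.7, 0.3]
opening: 0.0922
```

Run:
```python
from h import *
s=robot.observe(); print(s["time"],s["tool_pos"],s["opening"],s["contact_force"])
p=read_camera("wrist"); q=read_camera("side"); print(to(*B["yellow"],0))
t=s["tool_pos"];a=-.213;X=np.array([np.cos(a),np.sin(a),0]);Y=np.array([np.sin(a),-np.cos(a),0])
for i,z in enumerate((0,.02,.03,.04)):
  for sx in(-.046,.046): 
    u=proj(q,t+[0,0,z]+sx*X)[0]; print(z,sx,np.round((u-[240,130])*4))
cv2.imwrite("pics/e.png",np.hstack([cv2.resize(p["img"][130:330,156:356],(400,400)),cv2.resize(q["img"][130:230,240:340],(400,400),interpolation=0)])[:,:,::-1])
```

```text
7.3 [ 0.46606956 -0.2198112  -0.01533891] 0.09220891172103465 [ 0.56663666 -0.65662991  0.31404378]
[-0.0005 -0.0005 -0.015 ]
0 -0.046 [292. 297.]
0 0.046 [186. 229.]
0.02 -0.046 [295. 274.]
0.02 0.046 [188. 207.]
0.03 -0.046 [297. 263.]
0.03 0.046 [189. 195.]
0.04 -0.046 [299. 251.]
0.04 0.046 [190. 184.]
```

View pics/e.png

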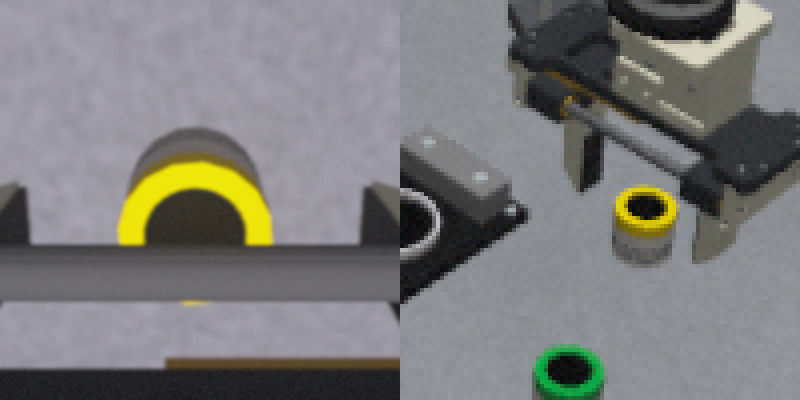

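The side view shows the fingertips straddling the barrel at (588,190) and (700,262), about 32 mm above the reported TCP and so about 18 mm above the table. I'll go 8 mm lower and grip.

>>> carry_out:
  translation:
    - [0, 0, 0.004]
    - [0, 0, 0.004]
    - [0, 0, 0]
    - [0, 0, 0]
    - [0, 0, 0]
    - [0, 0, 0]
    - [0, 0, 0]
    - [0, 0, 0]
    - [0, 0, 0]
    - [0, 0, 0]
  turn:
    - [0, 0, 0]
    - [0, 0, 0]
    - [0, 0, 0]
    - [0, 0, 0]
    - [0, 0, 0]
    - [0, 0, 0]
    - [0, 0, 0]
    - [0, 0, 0]
    - [0, 0, 0]
    - [0, 0, 0]
  gripper: [-1, -1, -1, 1, 1, 1, 1, 1, 1, 1]
  squeeze: 20

```text
time: 8.4
tool_pos: [0.4661, -0.2198, -0.0232]
tool_rot: [3.141, -0.0, -0.213]
contact_force: [0.5, -0.3, -0.4]
opening: 0.0408
```

>>> carry_out:
  translation:
    - [0, 0, 0]
    - [0, 0, 0]
    - [0, 0, 0]
    - [0, 0, 0]
  turn:
    - [0, 0, 0]
    - [0, 0, 0]
    - [0, 0, 0]
    - [0, 0, 0]
  gripper: [1, 1, 1, 1]

```text
time: 8.8
tool_pos: [0.4662, -0.2198, -0.0232]
tool_rot: [3.141, -0.0, -0.213]
contact_force: [0.4, -0.3, 0.9]
opening: 0.0394
```

>>> carry_out:
  translation:
    - [0, 0, -0.01]
    - [0, 0, -0.03]
    - [0, 0, -0.04]
    - [0, 0, -0.04]
    - [0, 0, -0.03]
    - [0, 0, 0]
  turn:
    - [0, 0, 0]
    - [0, 0, 0]
    - [0, 0, 0]
    - [0, 0, 0]
    - [0, 0, 0]
    - [0, 0, 0]
  gripper: [1, 1, 1, 1, 1, 1]

```text
time: 9.4
tool_pos: [0.4684, -0.2213, 0.1318]
tool_rot: [3.138, -0.009, -0.213]
contact_force: [-0.4, -0.4, -1.7]
opening: 0.0391
```

>>> carry_out:
  translation:
    - [0.012, -0.0352, 0]
    - [0.012, -0.0352, 0]
    - [0.012, -0.0352, 0]
    - [0.012, -0.0352, 0]
    - [0.012, -0.0352, 0]
    - [0.012, -0.0352, 0]
    - [0.012, -0.0352, 0]
    - [0.012, -0.0352, 0]
    - [0.012, -0.0352, 0]
    - [0.0125, -0.0356, 0]
  turn:
    - [0, 0, 0]
    - [0, 0, 0]
    - [0, 0, 0]
    - [0, 0, 0]
    - [0, 0, 0]
    - [0, 0, 0]
    - [0, 0, 0]
    - [0, 0, 0]
    - [0, 0, 0]
    - [0, 0, 0]
  gripper: [1, 1, 1, 1, 1, 1, 1, 1, 1, 1]

```text
time: 10.4
tool_pos: [0.6582, 0.1005, 0.1257]
tool_rot: [3.141, 0.002, -0.213]
contact_force: [0.4, -0.4, -0.9]
opening: 0.0393
```

>>> carry_out:
  translation:
    - [0, 0, 0]
    - [0, 0, 0]
    - [0, 0, 0]
  turn:
    - [0, 0, 0]
    - [0, 0, 0]
    - [0, 0, 0]
  gripper: [1, 1, 1]

```text
time: 10.7
tool_pos: [0.6576, 0.0983, 0.1261]
tool_rot: [3.141, 0.002, -0.214]
contact_force: [0.2, -0.7, -0.8]
opening: 0.0394
```

Run:
```python
from h import *
s=robot.observe(); print(s["tool_pos"],s["opening"],to(*N["yellow"],-.0103))
p=read_camera("wrist"); q=read_camera("side")
for r in nets.regions_of(q,"nest_a")[:4]: print(round(r["score"],2),np.round(r["pixel"]))
k,n=collar(q,"yellow",N["yellow"],.18,40); print(k,n,"pred held",disc(q,s["tool_pos"][:2],.02,.177,.187))
cv2.imwrite("pics/f.png",np.hstack([p["img"][:,56:456],q["img"][:,50:450]])[:,:,::-1])
```

```text
[0.65757083 0.09829459 0.1261008 ] 0.03941617951978291 [ 0.0006 -0.0011  0.1364]
0.96 [163. 230.]
0.93 [214. 200.]
0.93 [187. 217.]
0.55 [235. 185.]
[146.54414414 180.83783784] 87 pred held [151.45265754 177.72216123]
```

View pics/f.png

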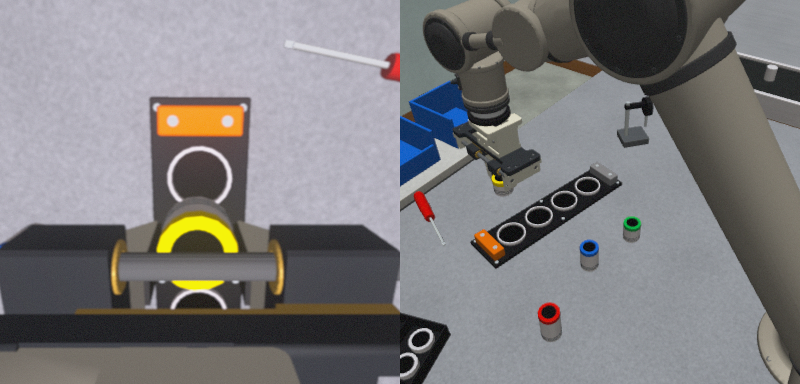

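The yellow barrel is held straight over the first nest, beside the orange block. I'll lower it and release.

>>> carry_out:
  translation:
    - [0.0006, -0.0011, 0.03]
    - [0, 0, 0.03]
    - [0, 0, 0.03]
    - [0, 0, 0.02]
    - [0, 0, 0.012]
    - [0, 0, 0.006]
    - [0, 0, 0.004]
    - [0, 0, 0.003]
    - [0, 0, 0]
    - [0, 0, 0]
  turn:
    - [0, 0, 0]
    - [0, 0, 0]
    - [0, 0, 0]
    - [0, 0, 0]
    - [0, 0, 0]
    - [0, 0, 0]
    - [0, 0, 0]
    - [0, 0, 0]
    - [0, 0, 0]
    - [0, 0, 0]
  gripper: [1, 1, 1, 1, 1, 1, 1, 1, 1, 1]

```text
time: 11.85
tool_pos: [0.6597, 0.1001, -0.0074]
tool_rot: [-3.141, -0.001, -0.213]
contact_force: [0.8, 0.4, -0.7]
opening: 0.0394
```

>>> carry_out:
  translation:
    - [0, 0, 0.002]
    - [0, 0, 0]
    - [0, 0, 0]
    - [0, 0, 0]
    - [0, 0, 0]
    - [0, 0, 0]
    - [0, 0, 0]
    - [0, 0, 0]
    - [0, 0, 0]
    - [0, 0, 0]
  turn:
    - [0, 0, 0]
    - [0, 0, 0]
    - [0, 0, 0]
    - [0, 0, 0]
    - [0, 0, 0]
    - [0, 0, 0]
    - [0, 0, 0]
    - [0, 0, 0]
    - [0, 0, 0]
    - [0, 0, 0]
  gripper: [1, 1, 1, -1, -1, -1, -1, -1, -1, -1]

```text
time: 12.85
tool_pos: [0.6592, 0.1001, -0.0102]
tool_rot: [3.141, -0.0, -0.213]
contact_force: [-0.5, 0.2, -0.3]
opening: 0.0894
```

>>> carry_out:
  translation:
    - [0, 0, 0]
    - [0, 0, -0.01]
    - [0, 0, -0.02]
    - [0, 0, -0.03]
    - [0, 0, -0.04]
    - [0, 0, -0.035]
    - [0, 0, 0]
  turn:
    - [0, 0, 0]
    - [0, 0, 0]
    - [0, 0, 0]
    - [0, 0, 0]
    - [0, 0, 0]
    - [0, 0, 0]
    - [0, 0, 0]
  gripper: [-1, -1, -1, -1, -1, -1, -1]

```text
time: 13.55
tool_pos: [0.6627, 0.1003, 0.1321]
tool_rot: [-3.139, -0.012, -0.213]
contact_force: [0.9, 0.4, 0.5]
opening: 0.0918
```

Run:
```python
from h import *
s=robot.observe(); print(s["tool_pos"],s["opening"],to(*B["green"],.12))
for c in("wrist","side"):
    p=read_camera(c); k,n=collar(p,"yellow",N["yellow"],.049,60); print(c,k,n,solve([(p,k)],N["yellow"],.02,.039,.049)[0])
```

```text
[0.66265224 0.10031517 0.13213162] 0.09178417851893086 [-0.1936  0.2032  0.0121]
wrist [248.4957878  185.22484062] 993 [0.6603609  0.09976771]
side [159.07505519 224.53936718] 187 [0.65938174 0.10060071]
```

Yellow sits within about 1.5 mm of its nest centre. Green is next.

>>> carry_out:
  translation:
    - [-0.0272, 0.0289, 0]
    - [-0.0272, 0.0289, 0]
    - [-0.0272, 0.0289, 0]
    - [-0.0272, 0.0289, 0]
    - [-0.0272, 0.0289, 0]
    - [-0.0272, 0.0289, 0]
    - [-0.027, 0.0289, 0]
    - [0, 0, 0]
    - [0, 0, 0]
    - [0, 0, 0]
  turn:
    - [0, 0, 0]
    - [0, 0, 0]
    - [0, 0, 0]
    - [0, 0, 0]
    - [0, 0, 0]
    - [0, 0, 0]
    - [0, 0, 0]
    - [0, 0, 0]
    - [0, 0, 0]
    - [0, 0, 0]
  gripper: [-1, -1, -1, -1, -1, -1, -1, -1, -1, -1]

```text
time: 14.65
tool_pos: [0.431, -0.0571, 0.1244]
tool_rot: [-3.141, 0.0, -0.213]
contact_force: [0.5, -0.6, -0.1]
opening: 0.0918
```

Run:
```python
from h import *
p=read_camera("wrist");s=robot.observe()
k,n=collar(p,"green",B["green"],.048,60); x=solve([(p,k)],B["green"],.02,.038,.048)[0]; print(s["tool_pos"],k,n,x,to(*x,-.014))
```

```text
[ 0.43114744 -0.05697815  0.12443331] [252.13213213 185.60228228] 844 [ 0.43135106 -0.05716839] [2.000e-04 1.000e-04 1.384e-01]
```

>>> carry_out:
  translation:
    - [0, 0, 0.035]
    - [0, 0, 0.035]
    - [0, 0, 0.03]
    - [0, 0, 0.02]
    - [0, 0, 0.013]
    - [0, 0, 0.0055]
    - [0, 0, 0]
    - [0, 0, 0]
    - [0, 0, 0]
    - [0, 0, 0]
  turn:
    - [0, 0, 0]
    - [0, 0, 0]
    - [0, 0, 0]
    - [0, 0, 0]
    - [0, 0, 0]
    - [0, 0, 0]
    - [0, 0, 0]
    - [0, 0, 0]
    - [0, 0, 0]
    - [0, 0, 0]
  gripper: [-1, -1, -1, -1, -1, -1, -1, -1, 1, 1]

```text
time: 15.7
tool_pos: [0.4311, -0.0576, -0.0131]
tool_rot: [3.141, -0.002, -0.213]
contact_force: [-0.9, -0.5, 0.2]
opening: 0.0802
```

>>> carry_out:
  translation:
    - [0, 0, 0]
    - [0, 0, 0]
    - [0, 0, 0]
    - [0, 0, 0]
    - [0, 0, 0]
    - [0, 0, 0]
    - [0, 0, 0]
    - [0, 0, 0]
  turn:
    - [0, 0, 0]
    - [0, 0, 0]
    - [0, 0, 0]
    - [0, 0, 0]
    - [0, 0, 0]
    - [0, 0, 0]
    - [0, 0, 0]
    - [0, 0, 0]
  gripper: [1, 1, 1, 1, 1, 1, 1, 1]

```text
time: 16.5
tool_pos: [0.4305, -0.0574, -0.0137]
tool_rot: [3.141, 0.0, -0.213]
contact_force: [-0.5, -0.2, 1.1]
opening: 0.0395
```

>>> carry_out:
  translation:
    - [0, 0, -0.01]
    - [0, 0, -0.03]
    - [0, 0, -0.04]
    - [0, 0, -0.04]
    - [0, 0, -0.02]
    - [0, 0, 0]
    - [0, 0, 0]
  turn:
    - [0, 0, 0]
    - [0, 0, 0]
    - [0, 0, 0]
    - [0, 0, 0]
    - [0, 0, 0]
    - [0, 0, 0]
    - [0, 0, 0]
  gripper: [1, 1, 1, 1, 1, 1, 1]

```text
time: 17.2
tool_pos: [0.4303, -0.0573, 0.1264]
tool_rot: [3.141, -0.0, -0.213]
contact_force: [-0.0, 0.1, -0.7]
opening: 0.0394
```

>>> carry_out:
  translation:
    - [0.0316, -0.0202, 0]
    - [0.0316, -0.0202, 0]
    - [0.0316, -0.0202, 0]
    - [0.0316, -0.0202, 0]
    - [0.0316, -0.0202, 0]
    - [0.0317, -0.0203, 0]
    - [0, 0, 0]
    - [0, 0, 0]
    - [0, 0, 0]
    - [0, 0, 0]
  turn:
    - [0, 0, 0]
    - [0, 0, 0]
    - [0, 0, 0]
    - [0, 0, 0]
    - [0, 0, 0]
    - [0, 0, 0]
    - [0, 0, 0]
    - [0, 0, 0]
    - [0, 0, 0]
    - [0, 0, 0]
  gripper: [1, 1, 1, 1, 1, 1, 1, 1, 1, 1]

```text
time: 18.2
tool_pos: [0.6405, 0.0206, 0.126]
tool_rot: [3.141, 0.001, -0.214]
contact_force: [0.1, 0.1, -1.2]
opening: 0.04
```

Run:
```python
from h import *
s=robot.observe(); print(s["tool_pos"],s["opening"],to(*N["green"],0))
```

```text
[0.64054627 0.02063446 0.12604299] 0.0400380718058781 [ 0.0008 -0.0007  0.126 ]
```

>>> carry_out:
  translation:
    - [0.0008, -0.0007, 0.03]
    - [0, 0, 0.03]
    - [0, 0, 0.03]
    - [0, 0, 0.02]
    - [0, 0, 0.009]
    - [0, 0, 0.005]
    - [0, 0, 0.003]
    - [0, 0, 0]
    - [0, 0, 0]
    - [0, 0, 0]
  turn:
    - [0, 0, 0]
    - [0, 0, 0]
    - [0, 0, 0]
    - [0, 0, 0]
    - [0, 0, 0]
    - [0, 0, 0]
    - [0, 0, 0]
    - [0, 0, 0]
    - [0, 0, 0]
    - [0, 0, 0]
  gripper: [1, 1, 1, 1, 1, 1, 1, 1, 1, 1]

```text
time: 19.2
tool_pos: [0.6431, 0.0215, 0.0002]
tool_rot: [-3.141, -0.002, -0.213]
contact_force: [1.0, 0.3, -1.7]
opening: 0.0396
```

>>> carry_out:
  translation:
    - [0, 0, 0]
    - [0, 0, 0]
    - [0, 0, 0]
    - [0, 0, 0]
    - [0, 0, 0]
    - [0, 0, 0]
    - [0, 0, 0]
    - [0, 0, 0]
  turn:
    - [0, 0, 0]
    - [0, 0, 0]
    - [0, 0, 0]
    - [0, 0, 0]
    - [0, 0, 0]
    - [0, 0, 0]
    - [0, 0, 0]
    - [0, 0, 0]
  gripper: [-1, -1, -1, -1, -1, -1, -1, -1]

```text
time: 20.0
tool_pos: [0.6425, 0.0216, -0.0007]
tool_rot: [3.142, 0.0, -0.213]
contact_force: [-0.1, 0.2, 0.4]
opening: 0.0913
```

>>> carry_out:
  translation:
    - [0, 0, -0.01]
    - [0, 0, -0.02]
    - [0, 0, -0.03]
    - [0, 0, -0.04]
    - [0, 0, -0.025]
    - [0, 0, 0]
    - [0, 0, 0]
  turn:
    - [0, 0, 0]
    - [0, 0, 0]
    - [0, 0, 0]
    - [0, 0, 0]
    - [0, 0, 0]
    - [0, 0, 0]
    - [0, 0, 0]
  gripper: [-1, -1, -1, -1, -1, -1, -1]

```text
time: 20.7
tool_pos: [0.6427, 0.0216, 0.1252]
tool_rot: [-3.142, -0.001, -0.213]
contact_force: [-1.3, -1.0, -1.7]
opening: 0.0919
```

Run:
```python
from h import *
s=robot.observe(); print(s["tool_pos"],s["opening"],to(*B["blue"],.125))
for c in("wrist","side"):
    p=read_camera(c); k,n=collar(p,"green",N["green"],.061,60); print(c,k,n,solve([(p,k)],N["green"],.02,.051,.061)[0])
```

```text
[0.64266392 0.02156779 0.12516108] 0.0918682627361921 [-0.1821 -0.005   0.0002]
wrist [253.13723025 188.74418605] 1004 [0.64404333 0.02145081]
side [186.50534759 203.48573975] 149 [0.64278361 0.02240303]
```

>>> carry_out:
  translation:
    - [-0.0364, -0.001, 0]
    - [-0.0364, -0.001, 0]
    - [-0.0364, -0.001, 0]
    - [-0.0364, -0.001, 0]
    - [-0.0364, -0.001, 0]
    - [0, 0, 0]
    - [0, 0, 0]
    - [0, 0, 0]
  turn:
    - [0, 0, 0]
    - [0, 0, 0]
    - [0, 0, 0]
    - [0, 0, 0]
    - [0, 0, 0]
    - [0, 0, 0]
    - [0, 0, 0]
    - [0, 0, 0]
  gripper: [-1, -1, -1, -1, -1, -1, -1, -1]

```text
time: 21.6
tool_pos: [0.4667, 0.0647, 0.124]
tool_rot: [3.141, -0.0, -0.213]
contact_force: [0.7, 0.5, 0.2]
opening: 0.0919
```

Run:
```python
from h import *
p=read_camera("wrist");s=robot.observe()
k,n=collar(p,"blue",B["blue"],.06,60); x=solve([(p,k)],B["blue"],.02,.05,.06)[0]; print(s["tool_pos"],k,n,x,to(*x,-.006))
```

```text
[0.46677927 0.06462333 0.1240001 ] [252.07406217 189.37920686] 984 [0.4669973  0.06423572] [0.0003 0.0003 0.13  ]
```

>>> carry_out:
  translation:
    - [0, 0, 0.035]
    - [0, 0, 0.035]
    - [0, 0, 0.03]
    - [0, 0, 0.015]
    - [0, 0, 0.01]
    - [0, 0, 0.005]
    - [0, 0, 0]
    - [0, 0, 0]
    - [0, 0, 0]
    - [0, 0, 0]
  turn:
    - [0, 0, 0]
    - [0, 0, 0]
    - [0, 0, 0]
    - [0, 0, 0]
    - [0, 0, 0]
    - [0, 0, 0]
    - [0, 0, 0]
    - [0, 0, 0]
    - [0, 0, 0]
    - [0, 0, 0]
  gripper: [-1, -1, -1, -1, -1, -1, -1, -1, 1, 1]

```text
time: 22.65
tool_pos: [0.4662, 0.0649, -0.005]
tool_rot: [-3.141, -0.001, -0.213]
contact_force: [-0.2, 1.2, 0.4]
opening: 0.0801
```

>>> carry_out:
  translation:
    - [0, 0, 0]
    - [0, 0, 0]
    - [0, 0, 0]
    - [0, 0, 0]
    - [0, 0, 0]
    - [0, 0, 0]
    - [0, 0, 0]
    - [0, 0, 0]
  turn:
    - [0, 0, 0]
    - [0, 0, 0]
    - [0, 0, 0]
    - [0, 0, 0]
    - [0, 0, 0]
    - [0, 0, 0]
    - [0, 0, 0]
    - [0, 0, 0]
  gripper: [1, 1, 1, 1, 1, 1, 1, 1]

```text
time: 23.45
tool_pos: [0.4658, 0.0649, -0.0057]
tool_rot: [3.142, -0.0, -0.213]
contact_force: [0.5, 0.2, -0.0]
opening: 0.0395
```

>>> carry_out:
  translation:
    - [0, 0, -0.01]
    - [0, 0, -0.03]
    - [0, 0, -0.04]
    - [0, 0, -0.03]
    - [0, 0, -0.02]
    - [0, 0, 0]
    - [0, 0, 0]
  turn:
    - [0, 0, 0]
    - [0, 0, 0]
    - [0, 0, 0]
    - [0, 0, 0]
    - [0, 0, 0]
    - [0, 0, 0]
    - [0, 0, 0]
  gripper: [1, 1, 1, 1, 1, 1, 1]

```text
time: 24.15
tool_pos: [0.4653, 0.0649, 0.1241]
tool_rot: [3.141, 0.0, -0.213]
contact_force: [-1.1, 0.0, -1.9]
opening: 0.0397
```

Run:
```python
from h import *
s=robot.observe(); print(s["tool_pos"],s["opening"],to(*N["blue"],.125))
```

```text
[0.4652885  0.06489291 0.1240906 ] 0.03965966865954391 [ 0.1816  0.0855 -0.0009]
```

>>> carry_out:
  translation:
    - [0.0363, 0.0171, 0]
    - [0.0363, 0.0171, 0]
    - [0.0363, 0.0171, 0]
    - [0.0363, 0.0171, 0]
    - [0.0363, 0.0171, 0]
    - [0, 0, 0]
    - [0, 0, 0]
    - [0, 0, 0]
    - [0, 0, 0]
  turn:
    - [0, 0, 0]
    - [0, 0, 0]
    - [0, 0, 0]
    - [0, 0, 0]
    - [0, 0, 0]
    - [0, 0, 0]
    - [0, 0, 0]
    - [0, 0, 0]
    - [0, 0, 0]
  gripper: [1, 1, 1, 1, 1, 1, 1, 1, 1]

```text
time: 25.05
tool_pos: [0.624, -0.056, 0.124]
tool_rot: [-3.142, 0.001, -0.212]
contact_force: [1.0, 0.2, -1.0]
opening: 0.0394
```

Run:
```python
from h import *
s=robot.observe(); print(s["tool_pos"],s["opening"],to(*N["blue"],.008))
```

```text
[ 0.62403258 -0.05602886  0.12398329] 0.039383156889453014 [0.0009 0.0009 0.116 ]
```

>>> carry_out:
  translation:
    - [0.0005, 0.0009, 0.03]
    - [0, 0, 0.03]
    - [0, 0, 0.025]
    - [0, 0, 0.015]
    - [0, 0, 0.008]
    - [0, 0, 0.005]
    - [0, 0, 0.003]
    - [0, 0, 0]
    - [0, 0, 0]
    - [0, 0, 0]
  turn:
    - [0, 0, 0]
    - [0, 0, 0]
    - [0, 0, 0]
    - [0, 0, 0]
    - [0, 0, 0]
    - [0, 0, 0]
    - [0, 0, 0]
    - [0, 0, 0]
    - [0, 0, 0]
    - [0, 0, 0]
  gripper: [1, 1, 1, 1, 1, 1, 1, 1, 1, 1]

```text
time: 26.05
tool_pos: [0.6258, -0.0581, 0.0091]
tool_rot: [3.142, -0.001, -0.213]
contact_force: [0.4, -0.2, -1.8]
opening: 0.0392
```

>>> carry_out:
  translation:
    - [0, 0, 0]
    - [0, 0, 0]
    - [0, 0, 0]
    - [0, 0, 0]
    - [0, 0, 0]
    - [0, 0, 0]
    - [0, 0, 0]
    - [0, 0, 0]
  turn:
    - [0, 0, 0]
    - [0, 0, 0]
    - [0, 0, 0]
    - [0, 0, 0]
    - [0, 0, 0]
    - [0, 0, 0]
    - [0, 0, 0]
    - [0, 0, 0]
  gripper: [-1, -1, -1, -1, -1, -1, -1, -1]

```text
time: 26.85
tool_pos: [0.6253, -0.058, 0.0083]
tool_rot: [3.141, -0.0, -0.213]
contact_force: [0.6, 0.3, -0.5]
opening: 0.0913
```

>>> carry_out:
  translation:
    - [0, 0, -0.01]
    - [0, 0, -0.02]
    - [0, 0, -0.03]
    - [0, 0, -0.04]
    - [0, 0, -0.025]
    - [0, 0, 0]
    - [0, 0, 0]
  turn:
    - [0, 0, 0]
    - [0, 0, 0]
    - [0, 0, 0]
    - [0, 0, 0]
    - [0, 0, 0]
    - [0, 0, 0]
    - [0, 0, 0]
  gripper: [-1, -1, -1, -1, -1, -1, -1]

```text
time: 27.55
tool_pos: [0.6254, -0.058, 0.1341]
tool_rot: [3.142, -0.001, -0.213]
contact_force: [0.0, 0.8, -0.3]
opening: 0.0919
```

Run:
```python
from h import *
s=robot.observe(); print(s["tool_pos"],s["opening"],to(*B["red"],.125))
for c in("wrist","side"):
    p=read_camera(c); k,n=collar(p,"blue",N["blue"],.073,60); print(c,k,n,solve([(p,k)],N["blue"],.02,.063,.073)[0])
```

```text
[ 0.62544166 -0.058031    0.1341262 ] 0.09191301074170775 [-0.2493 -0.2507  0.0091]
wrist [253.2940146  191.04632603] 1131 [ 0.62666823 -0.05945279]
side [212.89863548 183.56725146] 139 [ 0.62516909 -0.05779661]
```

>>> carry_out:
  translation:
    - [-0.0277, -0.0279, 0]
    - [-0.0277, -0.0279, 0]
    - [-0.0277, -0.0279, 0]
    - [-0.0277, -0.0279, 0]
    - [-0.0277, -0.0279, 0]
    - [-0.0277, -0.0279, 0]
    - [-0.0277, -0.0279, 0]
    - [-0.0277, -0.0279, 0]
    - [-0.0277, -0.0276, 0]
    - [0, 0, 0]
  turn:
    - [0, 0, 0]
    - [0, 0, 0]
    - [0, 0, 0]
    - [0, 0, 0]
    - [0, 0, 0]
    - [0, 0, 0]
    - [0, 0, 0]
    - [0, 0, 0]
    - [0, 0, 0]
    - [0, 0, 0]
  gripper: [-1, -1, -1, -1, -1, -1, -1, -1, -1, -1]

```text
time: 28.65
tool_pos: [0.4313, 0.2426, 0.1321]
tool_rot: [3.141, 0.004, -0.209]
contact_force: [-0.3, -0.5, -0.7]
opening: 0.0917
```

>>> carry_out:
  translation:
    - [0, 0, 0]
    - [0, 0, 0]
    - [0, 0, 0]
  turn:
    - [0, 0, 0]
    - [0, 0, 0]
    - [0, 0, 0]
  gripper: [-1, -1, -1]

```text
time: 28.95
tool_pos: [0.4352, 0.2388, 0.1329]
tool_rot: [3.141, 0.0, -0.215]
contact_force: [0.2, -1.1, -0.0]
opening: 0.0918
```

Run:
```python
from h import *
p=read_camera("wrist");s=robot.observe()
k,n=collar(p,"red",B["red"],.072,60); x=solve([(p,k)],B["red"],.02,.062,.072)[0]; print(s["tool_pos"],k,n,x,to(*x,.002))
```

```text
[0.43526303 0.23882104 0.13298671] [252.77984881 189.56176867] 1026 [0.43619334 0.23884518] [ 0.0009 -0.0002  0.131 ]
```

>>> carry_out:
  translation:
    - [0, -0.0005, 0.035]
    - [0, 0, 0.035]
    - [0, 0, 0.03]
    - [0, 0, 0.015]
    - [0, 0, 0.01]
    - [0, 0, 0.006]
    - [0, 0, 0]
    - [0, 0, 0]
    - [0, 0, 0]
    - [0, 0, 0]
  turn:
    - [0, 0, 0]
    - [0, 0, 0]
    - [0, 0, 0]
    - [0, 0, 0]
    - [0, 0, 0]
    - [0, 0, 0]
    - [0, 0, 0]
    - [0, 0, 0]
    - [0, 0, 0]
    - [0, 0, 0]
  gripper: [-1, -1, -1, -1, -1, -1, -1, -1, 1, 1]

```text
time: 30.0
tool_pos: [0.4353, 0.2405, 0.003]
tool_rot: [-3.141, -0.001, -0.213]
contact_force: [0.5, 0.8, 0.7]
opening: 0.0803
```

>>> carry_out:
  translation:
    - [0, 0, 0]
    - [0, 0, 0]
    - [0, 0, 0]
    - [0, 0, 0]
    - [0, 0, 0]
    - [0, 0, 0]
    - [0, 0, 0]
    - [0, 0, 0]
  turn:
    - [0, 0, 0]
    - [0, 0, 0]
    - [0, 0, 0]
    - [0, 0, 0]
    - [0, 0, 0]
    - [0, 0, 0]
    - [0, 0, 0]
    - [0, 0, 0]
  gripper: [1, 1, 1, 1, 1, 1, 1, 1]

```text
time: 30.8
tool_pos: [0.4348, 0.2403, 0.0023]
tool_rot: [3.142, -0.0, -0.213]
contact_force: [0.8, -0.7, -0.5]
opening: 0.0396
```

>>> carry_out:
  translation:
    - [0, 0, -0.01]
    - [0, 0, -0.03]
    - [0, 0, -0.04]
    - [0, 0, -0.04]
    - [0, 0, -0.02]
    - [0, 0, 0]
    - [0, 0, 0]
  turn:
    - [0, 0, 0]
    - [0, 0, 0]
    - [0, 0, 0]
    - [0, 0, 0]
    - [0, 0, 0]
    - [0, 0, 0]
    - [0, 0, 0]
  gripper: [1, 1, 1, 1, 1, 1, 1]

```text
time: 31.5
tool_pos: [0.4343, 0.2402, 0.1421]
tool_rot: [3.141, 0.0, -0.213]
contact_force: [-1.0, -0.0, -2.3]
opening: 0.0394
```

Run:
```python
from h import *
s=robot.observe(); print(s["tool_pos"],s["opening"],to(*N["red"],.14))
```

```text
[0.4343489  0.24015547 0.14212377] 0.03936930035763582 [0.2489 0.3302 0.0021]
```

>>> carry_out:
  translation:
    - [0.0249, 0.033, 0]
    - [0.0249, 0.033, 0]
    - [0.0249, 0.033, 0]
    - [0.0249, 0.033, 0]
    - [0.0249, 0.033, 0]
    - [0.0249, 0.033, 0]
    - [0.0249, 0.033, 0]
    - [0.0249, 0.033, 0]
    - [0.0249, 0.033, 0]
    - [0.0249, 0.033, 0]
  turn:
    - [0, 0, 0]
    - [0, 0, 0]
    - [0, 0, 0]
    - [0, 0, 0]
    - [0, 0, 0]
    - [0, 0, 0]
    - [0, 0, 0]
    - [0, 0, 0]
    - [0, 0, 0]
    - [0, 0, 0]
  gripper: [1, 1, 1, 1, 1, 1, 1, 1, 1, 1]

```text
time: 32.5
tool_pos: [0.6077, -0.1361, 0.1398]
tool_rot: [-3.141, 0.004, -0.213]
contact_force: [0.2, 0.1, -0.4]
opening: 0.0395
```

>>> carry_out:
  translation:
    - [0, 0, 0]
    - [0, 0, 0]
    - [0, 0, 0]
    - [0, 0, 0]
  turn:
    - [0, 0, 0]
    - [0, 0, 0]
    - [0, 0, 0]
    - [0, 0, 0]
  gripper: [1, 1, 1, 1]

```text
time: 32.9
tool_pos: [0.6078, -0.1335, 0.1418]
tool_rot: [-3.141, 0.001, -0.212]
contact_force: [-0.5, -0.7, -0.3]
opening: 0.0398
```

Run:
```python
from h import *
s=robot.observe(); print(s["tool_pos"],s["opening"],to(*N["red"],.016))
```

```text
[ 0.6077928  -0.1334904   0.14179962] 0.03976799362657734 [0.0004 0.0017 0.1258]
```

>>> carry_out:
  translation:
    - [0, 0.001, 0.03]
    - [0, 0, 0.03]
    - [0, 0, 0.03]
    - [0, 0, 0.02]
    - [0, 0, 0.008]
    - [0, 0, 0.005]
    - [0, 0, 0.003]
    - [0, 0, 0]
    - [0, 0, 0]
    - [0, 0, 0]
  turn:
    - [0, 0, 0]
    - [0, 0, 0]
    - [0, 0, 0]
    - [0, 0, 0]
    - [0, 0, 0]
    - [0, 0, 0]
    - [0, 0, 0]
    - [0, 0, 0]
    - [0, 0, 0]
    - [0, 0, 0]
  gripper: [1, 1, 1, 1, 1, 1, 1, 1, 1, 1]

```text
time: 33.9
tool_pos: [0.6087, -0.136, 0.0172]
tool_rot: [3.141, -0.001, -0.213]
contact_force: [0.4, 0.5, -2.0]
opening: 0.0399
```

>>> carry_out:
  translation:
    - [0, 0, 0]
    - [0, 0, 0]
    - [0, 0, 0]
    - [0, 0, 0]
    - [0, 0, 0]
    - [0, 0, 0]
    - [0, 0, 0]
    - [0, 0, 0]
  turn:
    - [0, 0, 0]
    - [0, 0, 0]
    - [0, 0, 0]
    - [0, 0, 0]
    - [0, 0, 0]
    - [0, 0, 0]
    - [0, 0, 0]
    - [0, 0, 0]
  gripper: [-1, -1, -1, -1, -1, -1, -1, -1]

```text
time: 34.7
tool_pos: [0.6082, -0.1358, 0.0163]
tool_rot: [3.142, -0.0, -0.213]
contact_force: [-1.2, -0.6, -0.5]
opening: 0.0911
```

>>> carry_out:
  translation:
    - [0, 0, -0.01]
    - [0, 0, -0.02]
    - [0, 0, -0.03]
    - [0, 0, -0.04]
    - [0, 0, -0.04]
    - [-0.03, 0, -0.02]
    - [-0.04, 0, 0]
    - [-0.04, 0, 0]
    - [-0.04, 0, 0]
    - [0, 0, 0]
  turn:
    - [0, 0, 0]
    - [0, 0, 0]
    - [0, 0, 0]
    - [0, 0, 0]
    - [0, 0, 0]
    - [0, 0, 0]
    - [0, 0, 0]
    - [0, 0, 0]
    - [0, 0, 0]
    - [0, 0, 0]
  gripper: [-1, -1, -1, -1, -1, -1, -1, -1, -1, -1]

```text
time: 35.7
tool_pos: [0.4569, -0.1025, 0.1768]
tool_rot: [-3.141, 0.003, -0.213]
contact_force: [0.6, -0.1, 0.2]
opening: 0.0918
```

Run:
```python
from h import *
s=robot.observe(); print(s["tool_pos"],s["opening"],s["time"])
P=[read_camera(c) for c in("top","side")]
for c,h in zip(HUE,H):
  for p in P:
    try: k,n=collar(p,c,N[c],h+.013); print(c,n,solve([(p,k)],N[c],.02,h+.003,h+.013)[0]-N[c])
    except ValueError: print(c,"hidden")
for p in P: print([np.round(ray(p,t["pixel"],.011),3) for t in nets.tip_of(p,"dial_gauge_mid")[:1]])
cv2.imwrite("pics/g.png",np.hstack([cv2.resize(P[0]["img"][90:250,100:300],(400,320)),cv2.resize(P[1]["img"][120:280,110:310],(400,320))])[:,:,::-1])
```

```text
[ 0.45685332 -0.10245821  0.17682878] 0.09181227678060906 35.7
yellow 111 [-5.47097094e-04  9.39090894e-05]
yellow 184 [0.00103068 0.00138016]
green 103 [0.00170821 0.00036136]
green 145 [0.00124019 0.00120003]
blue 3 [0.01524433 0.0125642 ]
blue 140 [ 0.00048324 -0.00063439]
red 60 [ 0.00946044 -0.00554959]
red 126 [ 0.0009139  -0.00107337]
[array([ 0.623, -0.402,  0.011])]
[array([ 0.628, -0.417,  0.011])]
```

View pics/g.png

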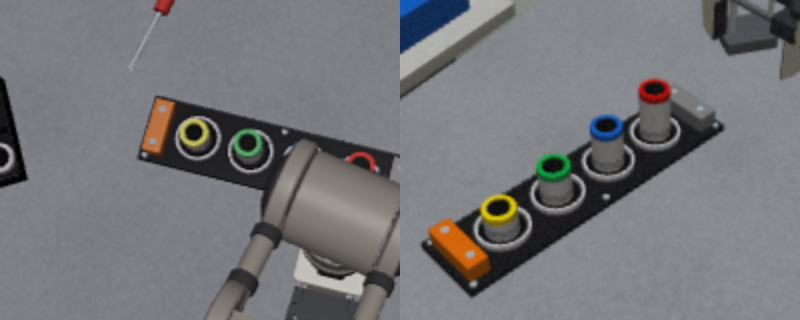

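The side crop shows all four barrels upright in their nests in the right order: yellow (500,215), green (553,180), blue (606,140) and red (655,105). The top crop confirms yellow and green; the arm hides blue and part of red there. The gauge is in place, so I'll hand in.

```bash
python3 -c "
from cell import robot; print(robot.hand_in())"
```

```text
the job is handed in; nothing more can be done
None
```

All four barrels are standing in their nests and released, in the order yellow, green, blue, red from the orange block to the grey. I handed the job in after about 36 s of robot time; no verdict was reported.

- **Placement:** the last side view puts every barrel within about 2 mm of its nest centre and upright. The top view agrees for yellow and green. Its numbers for blue and red (up to about 20 mm off) are not valid, because the arm hid those two; blue also had a close wrist view (within about 3 mm) after release.
- **Dial gauge:** the arm never went near it. The network's gauge positions before and after differ by 5 mm in the top view and about 11 mm in the side view. I take that as network scatter, since the two views also differ from each other by 15 mm at the end.
- **Failed first grasp:** my first grip on yellow closed on air. The cameras showed the real fingertips about 32–40 mm above the reported TCP, contrary to the description. I measured that offset, gripped lower for all four, and nothing was disturbed.

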